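# Close the dental articulator and lock it

### The job

The dental articulator on the desk stands open with its upper frame thrown back. Only pushing with the fingertips, tip the upper frame over and gently down until it is fully closed with its pin on the little round table in front, without letting it slam; then push the lock lever with the red tab on its side fully forward, so that its shank stands upright and hooks over the stud. Do not lift, tip or drag the articulator, and leave everything else on the desk alone.

Things in the scene. Friction and masses are not known exactly. Their poses are not given: they have to be found in the camera images.
- articulator: Dental articulator, 1.7 kg, loose on rubber feet: aluminium lower frame with a toothed stone cast and two rear posts, hinged upper frame, lock lever. Origin on the desk under its middle; +x to its rear (hinge side), -x to its front (roughly towards the robot), z up. Base x -85 to +65 mm, 116 mm wide at the rear. Pin table 34 mm across at x -65, top 32 mm high. A level push of 8 N slides it.
- upper_frame (a joint): Angle of the upper frame on its hinge, rad: 0 = fully closed (frame level, pin on its table), 1.57 = frame standing straight up, up to 1.95 leaning back to the rear. A stiff hinge: 0.26 N m of friction, it stays wherever it is left and does not fall by itself.
- hinge (a point): Middle of the upper frame's hinge axis, fixed on the articulator: 50 mm behind its origin and 100 mm above the desk. The axis runs along the articulator's y; the frame closes towards the articulator's -x and down.
- push_pad (a point): On the flat outer face of the upper frame (top when closed, rear when open), 88 mm from the hinge axis. The frame is a bar 36 mm wide, 10 mm thick (5 mm either side of the hinge plane), ending 128 mm from the axis; this face is bare from 64 to 105 mm. Nearer, at 55 mm, a brass screw 18 mm across stands 8 mm out. Site x: along the frame to the hinge; y: hinge axis; z: out of this face.
- pin_top (a point): Outer end of the upper frame's steel pin (8 mm across, at right angles to the frame, 115 mm from the hinge axis): it stands 23.5 mm from the hinge plane on the push_pad's side. On the other side the pin reaches 68 mm and the plaster and cast about 45 mm from the hinge plane. Axes as push_pad.
- lock_lever (a joint): Angle of the lock lever on the articulator's right side, rad: 0 = shank upright, locked, hook over the stud of the closed upper frame; 0.85 = leaning fully back, unlocked. Pushed upright from behind, towards the front (-x). Friction 0.04 N m (under 1 N at the tab); it stays where left. It hooks on only if the frame is closed already.
- lever_pivot (a point): Pivot of the lock lever, on the articulator: x 28, y -59 mm, 80 mm above the desk in its frame; the axis runs along its y. The hinge housing beside the lever reaches 52 mm from the articulator's middle plane and 111 mm above the desk.
- tab_end (a point): Middle of the outer end of the lever's red thumb tab: with the lever upright (0) at x 19.5, y -76, z 151 mm in the articulator's frame, so 71 mm above and 8.5 mm in front of the pivot. Tab 20 mm wide (along y), 10 mm thick, 34 mm long from this end towards the pivot, cranked 0.55 rad forward of the steel shank (7 mm thick) below it.
- spare_cast: Bystander, loose: yellowish stone cast with teeth, 58 mm across and 33 mm high, left of the articulator. Origin under its middle.
- wax_knife: Bystander, loose: wax knife with a round wooden handle, 170 mm long, 12 mm thick, lying right of the articulator. Origin under its middle.
- mouse: Bystander, loose: black mouse, 105 by 60 by 36 mm. Origin under its middle.
- phone: Bystander, loose: black phone lying flat, 158 by 75 by 9 mm. Origin under its middle.
- glasses_case: Bystander, loose: brown spectacles case, 160 by 62 by 38 mm. Origin under its middle.
- mixing_bowl: Bystander, loose: green mixing bowl, 116 mm across, 70 mm high. Origin under its middle.
- pen_cup: Bystander, loose: blue cup with pens, 76 mm across, 155 mm high with the pens. Origin under its middle.

How it is judged (in metres and radians):
On the way, in this order (a step that is already met when the one before it is completed fails the run):
1. the upper frame is pushed fully closed, the pin on its table (value of joint upper_frame below 0.03 rad), for 0.2 s.
2. the lock lever is pushed upright with the frame closed (value of joint lock_lever below 0.1 rad and value of joint upper_frame below 0.04 rad), for 0.2 s.
At the end, for the whole second after the job is handed in: The upper frame is within 0.04 rad of fully closed, the lock lever within 0.1 rad of upright, and the articulator stands flat and still on the desk within 30 mm of where it was (all of step 2 and angle between articulator's own z axis and vertical below 0.03 rad and height (world z) of articulator below 0.004 m and distance of articulator from where it was at the start of the episode below 0.03 m and linear speed of articulator below 0.01 m/s); the robot touches nothing.
It fails at once if the articulator was squeezed or pressed hard by the fingers, over 80 N (contact force between the fingers and articulator above 80 N).
It fails at once if the upper frame slammed shut (faster than 2.5 rad/s in the last 0.4 rad) (value of joint upper_frame below 0.4 rad and velocity of joint upper_frame below -2.5 rad/s).
It fails at once if the articulator was lifted off the desk or tipped (height (world z) of articulator above 0.012 m or angle between articulator's own z axis and vertical above 0.15 rad).
It fails at once if the articulator was shoved more than 40 mm (distance of articulator from where it was at the start of the episode above 0.04 m).
It fails at once if another thing on the desk was moved more than 25 mm (distance of any of spare_cast, wax_knife, mouse, phone, glasses_case, mixing_bowl, pen_cup from where it was at the start of the episode above 0.025 m).
It also fails if it takes over 54 s, if anything falls off the work surface, if the arm or the gripper's body presses on something with over 40 N, if the wrist force passes 120 N, or if a joint passes its speed limit or range.

### The arm

A 6-joint arm with a two-finger parallel gripper is mounted at the origin on the work surface. World frame = base frame: x ahead of the robot, y to its left, z up, the work surface at z = 0. Lengths are in mm, angles in rad, forces in N, time in s.
With the tool pointing down it reaches from about 350 to 775 mm from the base axis. Payload 7.3 kg.
Tool frame: the origin (TCP) lies between the finger pads; the fingertips stand bot.tip_extent ahead of it and the grasp point (between the pads) lies 6 mm ahead of it (bot.tip_extent is the distance from the TCP to the fingertips, in mm); x points along the fingers, y is the direction in which the jaws open and shut, and the axes are right-handed (so a half turn about x gives the same grasp; the last joint's range is limited). The gripper opens to 92 mm and grips with 3 to 60 N. Pads are 19 mm wide; open, the fingers measure 130 mm over their backs; the gripper's body (75 mm by 190 mm) begins 47 mm behind the grasp point.
Start: joints at [-1.252, 0.342, 1.524, -0, 1.275, -0.146], TCP at [235.352, -469.31, 251.741] pointing down, gripper open.
Joint ranges: [-2.53, 2.53], [-0.77, 2.02], [0.04, 2.7], [-1, 4.14], [0.28, 2.66], [-3.11, 3.11]. Speed limits (rad/s): [2.57, 2.57, 3.14, 3.14, 3.14, 3.14].

### API

Orientations are given as [roll, pitch, yaw] about the fixed x, y, z axes, in that order (R = Rz(yaw) Ry(pitch) Rx(roll)).
In Python, from plant import bot, capture, workorder gives the robot as it stands. The module is installed in compiled form; this text tells all that it offers.
- The arm moves only by the shell command python3 -m crank 'ROWS'. ROWS is JSON, a list of rows, each an object with "linear": the shift along the tool's x, y, z in cm, a list of three; "delta_rot": the turn, a rotation vector about the tool's x, y, z in degrees, a list of three; "fingers": the opening, from 0 (shut) to 1 (fully open). In form: [{"linear": [x, y, z], "delta_rot": [wx, wy, wz], "fingers": fingers}, ...]. A call has exactly 5 rows; each row shifts and turns the commanded pose from where the row before left it, along the tool's axes as they then stand; what a row does not reach is not made up. A row lasts 1/10 s, in which the tool goes at most 50 mm and 8.59 degrees, less where a joint would pass 70% of its speed; a pose out of reach is approached as far as the arm can. A call with a gripper value outside its range is refused whole. The fingers move at their own pace and stop on an object; the grip force is fixed at half the most. Time passes only in rows, so rows that do not move let the fingers close, or fill a call up. It gives the time, the measured TCP pose, the force and the opening at its end, in the units of the state.
- bot.get_obs(): the state, without advancing time (a new reading comes with each control period).
- capture(name): name is "scene" or "top" or "wrist"; returns a dict with "image" (420x560x3 uint8, blue, green, red), "mtx" (3x3 intrinsics, pixels), "pose" (4x4, takes a point from camera to world coordinates). Camera axes: x right, y down, z forward; pixel columns grow to the right and rows downward; lengths in mm; the calibration is good to about 2 mm. A picture is of the moment at which its call begins. There is no depth.
- workorder.close_job(): hands the job in, once; it reports no verdict.
The state is a dict: "time": time; "joint_positions": joint angles; "dq": joint speeds; "tau": joint torques, N m; "tool_pos": TCP position; "tcp_rot": TCP orientation; "contact_force": force on the tool from outside, world axes, zero at the start; "moment": the same for the moment, N m; "grip_width": finger opening in mm.
Only numpy, scipy, OpenCV 4.12 (cv2) and the standard library are available. Lean on these libraries where they do the work, as an engineer would, in place of code of your own. Each camera call takes 0.05 s, during which the arm holds its last target. There are 200 camera calls.

## Working session

There is one attempt and no reset: what is moved stays moved. The work goes in short steps, Python scripts to look and compute and a shell command to move; the robot and the scene stay as the last step left them, time stands still between calls to the robot, and variables do not carry over. Pictures are saved under pics/ and viewed, on a budget of 10 in all, crops included, one or two more only if the job needs it, and the job is handed in when it is done.

```bash
mkdir -p pics; ls; python3 - <<'E'
from plant import bot,capture
import cv2,numpy as np
print(bot.get_obs(),bot.tip_extent)
for n in("scene","top"):
    c=capture(n);cv2.imwrite(f"pics/{n}0.png",c["image"]);print(n,c["mtx"].tolist(),c["pose"].round(3).tolist())
E
```

```text
pics
{'time': 0.0, 'joint_positions': array([-1.25199697e+00,  3.42707829e-01,  1.52499810e+00,  1.53605442e-05,
        1.27539194e+00, -1.45993549e-01]), 'dq': array([-0.0003786 ,  0.00013917, -0.00028076, -0.0002717 , -0.00026017,
       -0.00108097]), 'tau': array([-1.97103168e-04, -4.31243670e+01, -2.44225073e+01,  7.16064451e-02,
        5.54354070e-02, -1.06525545e-04]), 'tool_pos': array([ 235.23794074, -468.94725481,  251.0592657 ]), 'tcp_rot': array([-1.72654796,  1.56929104,  1.87983311]), 'contact_force': array([-0.32567151, -0.19021129, -0.5254504 ]), 'moment': array([-0.03139363,  0.01966297, -0.00707313]), 'grip_width': 91.9638830610382} 25.0
scene [[480.0292109541183, 0.0, 279.8557435656084], [0.0, 480.0292109541183, 207.4962024986955], [0.0, 0.0, 1.0]] [[0.728, 0.502, -0.467, 1217.637], [0.686, -0.535, 0.494, -692.31], [-0.002, -0.68, -0.734, 1168.213], [0.0, 0.0, 0.0, 1.0]]
top [[433.2994598274685, 0.0, 281.6994490841912], [0.0, 433.2994598274685, 208.96032764869943], [0.0, 0.0, 1.0]] [[-0.02, -0.995, 0.094, 463.304], [-1.0, 0.02, 0.0, 7.467], [-0.002, -0.094, -0.996, 1297.523], [0.0, 0.0, 0.0, 1.0]]
```

View pics/scene0.png

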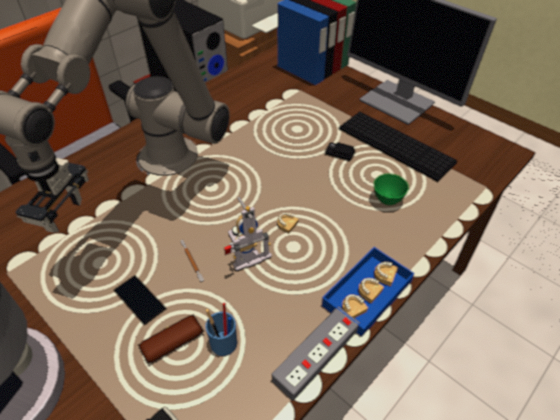

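View pics/top0.png

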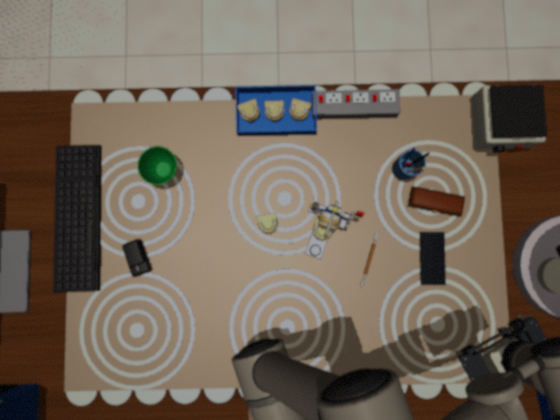

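The articulator is at about (325,228) in the top view and (248,245) in the scene view. Its front, the pin table, is near top pixel (316,247), and the red tab is at (360,213). Next I'll look closer and compute positions.

```bash
cat > h.py <<'E'
import numpy as np,cv2
from plant import bot,capture
def ray(c,u,v):
    d=c["pose"][:3,:3]@np.linalg.inv(c["mtx"])@np.array([u,v,1.]);return c["pose"][:3,3],d/np.linalg.norm(d)
def onz(c,u,v,z):
    o,d=ray(c,u,v);return o+d*(z-o[2])/d[2]
def tri(ca,pa,cb,pb):
    A=[];b=[]
    M=np.zeros((3,3));r=np.zeros(3);L=[]
    for c,p in((ca,pa),(cb,pb)):
        o,d=ray(c,*p);P=np.eye(3)-np.outer(d,d);M+=P;r+=P@o;L.append((P,o))
    x=np.linalg.solve(M,r);return x,[round(float(np.linalg.norm(P@(x-o))),1) for P,o in L]
def red(im):
    h=cv2.cvtColor(im,cv2.COLOR_BGR2HSV);return (((h[...,0]<8)|(h[...,0]>172))&(h[...,1]>170)&(h[...,2]>90)).astype(np.uint8)
E
python3 - <<'E'
from h import *
S=capture("scene");T=capture("top")
a=cv2.resize(S["image"][190:290,200:320],None,fx=6,fy=6,interpolation=cv2.INTER_CUBIC)[:,:400*2]
b=cv2.resize(T["image"][190:270,290:380],None,fx=6,fy=6,interpolation=cv2.INTER_CUBIC)
cv2.imwrite("pics/a.png",cv2.resize(a,(720,600)));cv2.imwrite("pics/b.png",b)
for n,c in(("S",S),("T",T)):
    k,l,s,ce=cv2.connectedComponentsWithStats(red(c["image"]))
    for i in range(1,k):
        if s[i,4]>5:print(n,s[i],ce[i].round(1))
E
```

```text
S [312   0  35  11 179] [330.8   4.2]
S [142  75   7   4  12] [145.3  76.5]
S [135  79   6   4   8] [137.1  80.4]
S [52 89  3  3  6] [52.7 89.7]
S [46 94  5  5  6] [47.8 96. ]
S [225 246   6   5  23] [227.4 247.8]
S [223 304   3  31  51] [224.4 319.3]
S [343 318   8   7  30] [346.5 321. ]
S [168 328   4   5   7] [169.7 329.9]
S [160 333   4   3   6] [161.7 333.7]
S [324 339   7   7  32] [326.8 341.6]
S [145 348   4   4   6] [146.7 349.5]
S [302 360   8   8  38] [305.8 363.8]
T [346  95   4   6  20] [347.4  98. ]
T [373  95   4   6  20] [374.4  97.4]
T [319  96   4   6  20] [320.5  98.5]
T [357 212   6   4  16] [359.8 213.2]
```

View pics/a.png

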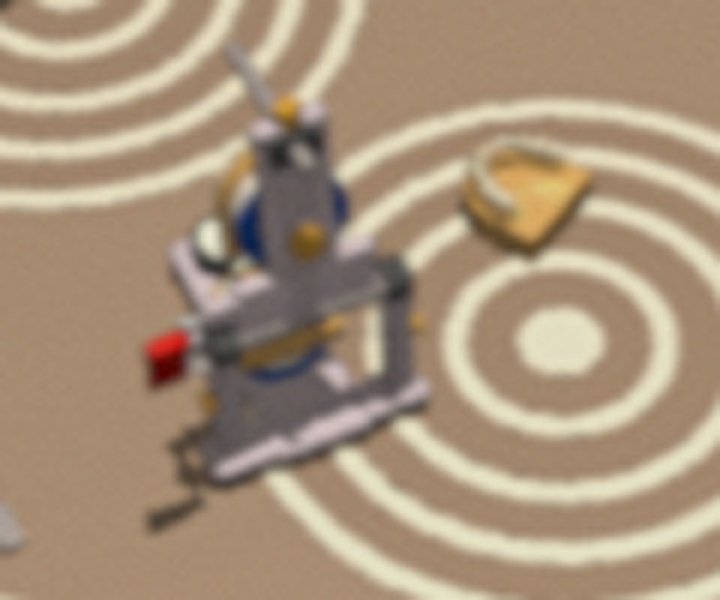

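View pics/b.png

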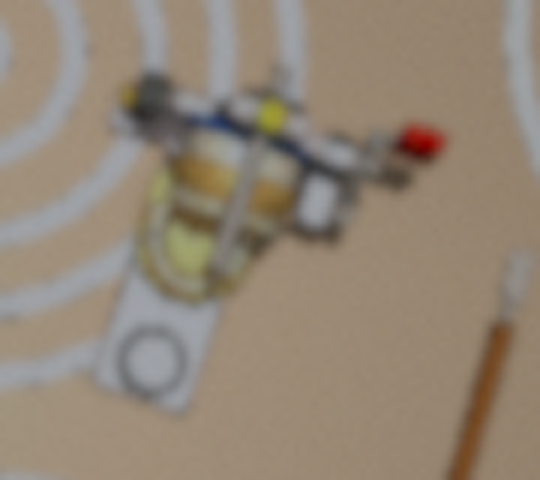

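The crops show the frame near upright. The rear brass screw is at scene (251,230), the hinge runs through scene (237,247) and (266,235), the pin table is at top (315.3,250), and the pin's outer end is near top (336.7,202.5).

```bash
python3 - <<'E'
from h import *
S=capture("scene");T=capture("top")
s=lambda x,y:(200+(x+.5)/6-.5,190+(y+.5)/6-.5)
t=lambda x,y:(290+(x+.5)/6-.5,190+(y+.5)/6-.5)
tab=onz(T,*t(152,360),32);print("table",tab)
L=onz(T,*t(150,95),100);print("hingeL top",L)
print("hinge L tri",tri(S,s(398,272),T,t(150,92)))
print("hinge ends scene z100",onz(S,*s(398,272),100),onz(S,*s(222,343),100))
print("redtab",tri(S,(227.4,247.8),T,(359.8,213.2)))
print("pin outer/gold",tri(S,s(287,108),T,t(272,115)))
print("pin long end",tri(S,s(232,45),T,t(222,268)))
print("front corners z10",onz(T,*t(98,372),10),onz(T,*t(185,410),10))
print("rear corners scene z8",onz(S,*s(215,478),8),onz(S,*s(425,400),8))
print("screw scene z155",onz(S,*s(308,240),155))
E
```

```text
table [462.0623952  -86.11203847  32.        ]
hingeL top [584.24891406 -83.4522114  100.        ]
hinge L tri (array([585.36529903, -82.76464012, 105.52946472]), [0.4, 0.4])
hinge ends scene z100 [582.35831136 -79.2824091  100.        ] [ 552.27592228 -166.77505317  100.        ]
redtab (array([ 557.26141602, -202.42267011,  132.83431027]), [0.2, 0.2])
pin outer/gold (array([ 561.28242473, -123.14612058,  234.88708215]), [0.1, 0.1])
pin long end (array([ 500.2884828 , -101.99739279,  215.78987308]), [0.8, 0.8])
front corners z10 [456.68125995 -60.9786849   10.        ] [ 437.23079537 -103.31114456   10.        ]
rear corners scene z8 [ 553.76303939 -181.45547838    8.        ] [595.73678664 -76.63266627   8.        ]
screw scene z155 [ 571.54384469 -125.56556775  155.        ]
```

```bash
cat >> h.py <<'E'
from scipy.spatial.transform import Rotation as Ro
YAW=-0.35; ORG=np.array([520.,-107,0])
def A(): return Ro.from_euler('z',YAW).as_matrix()
def w(l): return ORG+A()@np.array(l,float)      # articulator -> world
def loc(p): return A().T@(np.array(p,float)-ORG)
def cur():
    o=bot.get_obs();return np.array(o["tool_pos"]),Ro.from_euler('xyz',o["tcp_rot"]).as_matrix(),o
def want(tilt,sgn):   # tool x down, tip leaning to articulator -x by tilt
    a=A();d=-np.cos(tilt)*a[:,2]-np.sin(tilt)*a[:,0];y=sgn*a[:,1];return np.c_[d,y,np.cross(d,y)]
def plan(wps,p=None,R=None):   # wps: (tip in articulator frame, tilt, rows)
    if p is None:p,R,_=cur()
    for tl,tilt,n in wps:
        sg=1 if R[:,1]@A()[:,1]>0 else -1
        G=want(tilt,sg);q=w(tl)-25*G[:,0]
        rv=Ro.from_matrix(R.T@G).as_rotvec();p0=p.copy();R0=R
        for i in range(n):
            Rn=R0@Ro.from_rotvec(rv*(i+1)/n).as_matrix();pn=p0+(q-p0)*(i+1)/n
            print((R.T@(pn-p)/10).round(2).tolist(),np.degrees(Ro.from_matrix(R.T@Rn).as_rotvec()).round(1).tolist());p,R=pn,Rn
        print('--')
def st():
    p,R,o=cur();print("t",round(o["time"],2),"tip loc",loc(p+25*R[:,0]).round(1),"tilt",round(float(np.degrees(np.arcsin(-R[:,0]@A()[:,0]))),1),"jaw",(A().T@R[:,1]).round(2),"F loc",(A().T@o["contact_force"]).round(1),"w",round(o["grip_width"],1),"q",o["joint_positions"].round(2))
E
python3 - <<'E'
from h import *
st();p,R,_=cur();print(R.round(2))
plan([((115,0,320),0.5,15)])
E
```

```text
t 0.3 tip loc [-143.2 -437.8  226.5] tilt 0.0 jaw [ 0.73 -0.69 -0.  ] F loc [ 0.5  0.5 -0.4] w 91.5 q [-1.25  0.34  1.52  0.    1.28 -0.15]
[[-0.    0.45 -0.89]
 [ 0.   -0.89 -0.45]
 [-1.   -0.   -0.  ]]
[-0.6, -0.69, -3.36] [3.0, -1.8, -0.8]
[-0.7, -0.88, -3.3] [3.0, -1.8, -0.8]
[-0.79, -1.06, -3.22] [3.0, -1.8, -0.8]
[-0.87, -1.24, -3.14] [3.0, -1.8, -0.8]
[-0.95, -1.42, -3.04] [3.0, -1.8, -0.8]
[-1.02, -1.59, -2.92] [3.0, -1.8, -0.8]
[-1.09, -1.76, -2.8] [3.0, -1.8, -0.8]
[-1.15, -1.92, -2.67] [3.0, -1.8, -0.8]
[-1.21, -2.07, -2.53] [3.0, -1.8, -0.8]
[-1.25, -2.22, -2.37] [3.0, -1.8, -0.8]
[-1.3, -2.36, -2.21] [3.0, -1.8, -0.8]
[-1.33, -2.49, -2.04] [3.0, -1.8, -0.8]
[-1.36, -2.61, -1.86] [3.0, -1.8, -0.8]
[-1.38, -2.72, -1.68] [3.0, -1.8, -0.8]
[-1.39, -2.83, -1.49] [3.0, -1.8, -0.8]
--
```

```bash

python3 -m crank '[{"linear":[-1.5,-0.7,-3.4],"delta_rot":[3,-1.8,-0.8],"fingers":0.28},{"linear":[-1.5,-0.9,-3.3],"delta_rot":[3,-1.8,-0.8],"fingers":0.28},{"linear":[-1,-1.1,-3.2],"delta_rot":[3,-1.8,-0.8],"fingers":0.28},{"linear":[-1,-1.2,-3.1],"delta_rot":[3,-1.8,-0.8],"fingers":0.28},{"linear":[-1,-1.4,-3],"delta_rot":[3,-1.8,-0.8],"fingers":0.28}]'
python3 -m crank '[{"linear":[-1,-1.6,-2.9],"delta_rot":[3,-1.8,-0.8],"fingers":0.28},{"linear":[-1,-1.8,-2.8],"delta_rot":[3,-1.8,-0.8],"fingers":0.28},{"linear":[-1,-1.9,-2.7],"delta_rot":[3,-1.8,-0.8],"fingers":0.28},{"linear":[-1,-2.1,-2.5],"delta_rot":[3,-1.8,-0.8],"fingers":0.28},{"linear":[-1,-2.2,-2.4],"delta_rot":[3,-1.8,-0.8],"fingers":0.28}]'
python3 -m crank '[{"linear":[-1,-2.4,-2.2],"delta_rot":[3,-1.8,-0.8],"fingers":0.28},{"linear":[-1,-2.5,-2],"delta_rot":[3,-1.8,-0.8],"fingers":0.28},{"linear":[-1,-2.6,-1.9],"delta_rot":[3,-1.8,-0.8],"fingers":0.28},{"linear":[-1,-2.7,-1.7],"delta_rot":[3,-1.8,-0.8],"fingers":0.28},{"linear":[-1,-2.8,-1.5],"delta_rot":[3,-1.8,-0.8],"fingers":0.28}]'
python3 - <<'E'
from h import *
st()
plan([((75,0,270),0.5,5),((75,0,178),.5,5)])
E
```

```text
time: 0.8
tool_pos: [370.8, -361.9, 303.5]
tcp_rot: [-0.28, 1.398, 3.061]
contact_force: [0.5, -1.0, -0.8]
grip_width: 56.5
time: 1.3
tool_pos: [503.0, -254.2, 326.6]
tcp_rot: [-0.151, 1.23, 2.924]
contact_force: [-0.3, -0.2, -1.1]
grip_width: 26.1
time: 1.8
tool_pos: [629.7, -145.3, 341.3]
tcp_rot: [-0.015, 1.068, 2.787]
contact_force: [0.2, -0.9, -0.2]
grip_width: 25.5
t 1.8 tip loc [104.2   1.7 319.4] tilt 28.8 jaw [ 0.01 -1.   -0.01] F loc [ 0.5 -0.8 -0.2] w 25.5 q [-0.35  0.94  0.31  0.01  2.39  1.57]
[1.15, 0.04, 0.04] [0.1, 0.0, 0.0]
[1.15, 0.04, 0.04] [0.1, 0.0, 0.0]
[1.15, 0.03, 0.04] [0.1, 0.0, 0.0]
[1.15, 0.03, 0.04] [0.1, 0.0, 0.0]
[1.15, 0.03, 0.04] [0.1, 0.0, 0.0]
--
[1.61, -0.0, -0.88] [-0.0, 0.0, -0.0]
[1.61, -0.0, -0.88] [-0.0, 0.0, -0.0]
[1.61, -0.0, -0.88] [-0.0, 0.0, -0.0]
[1.61, -0.0, -0.88] [-0.0, 0.0, -0.0]
[1.61, -0.0, -0.88] [-0.0, 0.0, -0.0]
--
```

```bash

python3 -m crank '[{"linear":[1.15,0.1,0],"delta_rot":[0,0,0],"fingers":0.28},{"linear":[1.15,0,0],"delta_rot":[0,0,0],"fingers":0.28},{"linear":[1.15,0,0],"delta_rot":[0,0,0],"fingers":0.28},{"linear":[1.15,0,0],"delta_rot":[0,0,0],"fingers":0.28},{"linear":[1.15,0,0],"delta_rot":[0,0,0],"fingers":0.28}]'
python3 -m crank '[{"linear":[1.6,0,-1.2],"delta_rot":[0,0,0],"fingers":0.28},{"linear":[1.6,0,-0.9],"delta_rot":[0,0,0],"fingers":0.28},{"linear":[1.6,0,-0.9],"delta_rot":[0,0,0],"fingers":0.28},{"linear":[1.6,0,-0.9],"delta_rot":[0,0,0],"fingers":0.28},{"linear":[1.6,0,-0.9],"delta_rot":[0,0,0],"fingers":0.28}]'
python3 - <<'E'
from h import *
st()
W=capture("wrist");S=capture("scene")
b=cv2.resize(S["image"][170:280,200:300],None,fx=3.82,fy=3.82,interpolation=cv2.INTER_CUBIC)
i=cv2.resize(W["image"],(400,300))
cv2.imwrite("pics/c.png",np.hstack([cv2.copyMakeBorder(i,0,120,0,0,0)[:420],cv2.copyMakeBorder(b,0,0,0,0,0)[:420][:,:400]]))
E
```

```text
time: 2.3
tool_pos: [602.7, -137.6, 289.9]
tcp_rot: [-0.017, 1.068, 2.787]
contact_force: [-0.3, -0.5, -0.3]
grip_width: 25.5
time: 2.8
tool_pos: [606.4, -138.2, 196.5]
tcp_rot: [-0.017, 1.068, 2.787]
contact_force: [-0.2, -0.4, -0.1]
grip_width: 25.4
t 2.8 tip loc [ 79.9   0.4 174.6] tilt 28.8 jaw [ 0.01 -1.   -0.01] F loc [-0.1 -0.4 -0.1] w 25.4 q [-0.35  0.87  0.83  0.    1.94  1.56]
```

View pics/c.png

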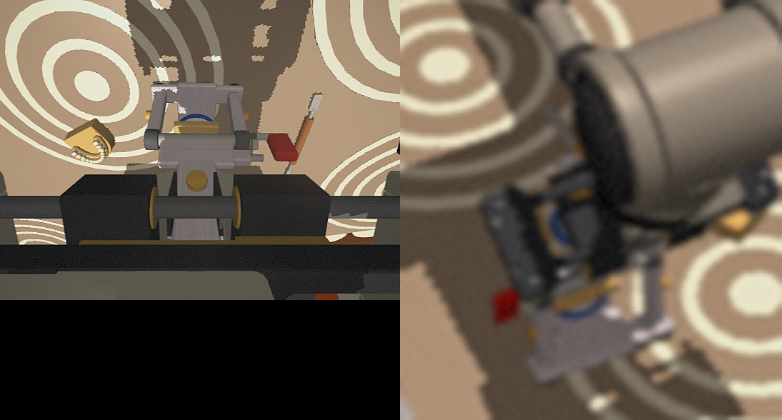

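Left half: the wrist view has the frame and brass screw centred between the fingers (column ≈197), with the tab at (283,147). I want to check the fingertips against the bar edges, so I'll crop closer.

```bash
python3 - <<'E'
from h import *
W=capture("wrist")
print(W["mtx"].tolist(),W["pose"].round(3).tolist())
o=cur();
for l in ((55,13,175),(55,-13,175),(68,13,174.6),(68,-13,174.6),(55,18,175),(63,0,155)):
    c=np.linalg.inv(W["pose"])@np.append(w(l),1);u=W["mtx"]@c[:3];print(l,(u[:2]/u[2]).round(1))
cv2.imwrite("pics/d.png",cv2.resize(W["image"][150:350,180:380],(600,600),interpolation=cv2.INTER_CUBIC))
E
```

```text
[[335.02792887058183, 0.0, 272.86405707711316], [0.0, 335.02792887058183, 205.503515450152], [0.0, 0.0, 1.0]] [[-0.334, -0.676, -0.657, 725.269], [-0.942, 0.233, 0.239, -180.43], [-0.008, 0.699, -0.715, 275.747], [0.0, 0.0, 0.0, 1.0]]
(55, 13, 175) [250.8 288.2]
(55, -13, 175) [297.6 288.8]
(68, 13, 174.6) [249.9 274.2]
(68, -13, 174.6) [299.1 274.8]
(55, 18, 175) [241.8 288.1]
(63, 0, 155) [274.5 250.9]
```

View pics/d.png

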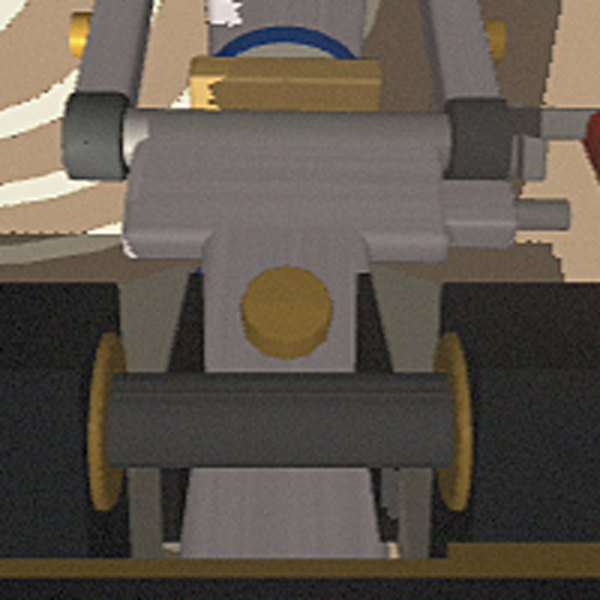

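The bar and screw sit within 1–2 mm of where I predicted: screw predicted at (274.5,251), seen at (275.6,253). Plan: close the fingers, tilt the tool to 45° so the fingers clear the pin, and sweep the contact edge along the arc.

```bash
cat >> h.py <<'E'
def arc(th,tau,r=88,extra=0):   # tip centre (articulator frame) for frame angle th, tool tilt tau, front edge on the face
    n=5-extra
    return (50-r*np.cos(th)+n*np.sin(th)+9.5*np.cos(tau),0,100+r*np.sin(th)+n*np.cos(th)-9.5*np.sin(tau))
E
python3 - <<'E'
from h import *
g=np.radians
plan([((80,0,178),g(45),4),(arc(1.57,g(45),extra=-8),g(45),1)])
E
```

```text
[-0.06, 0.01, -0.14] [0.2, -4.0, 0.0]
[-0.07, 0.01, -0.14] [0.2, -4.0, 0.0]
[-0.08, 0.01, -0.13] [0.2, -4.0, 0.0]
[-0.09, 0.01, -0.13] [0.2, -4.0, 0.0]
--
[0.5, -0.0, 0.96] [-0.0, 0.0, -0.0]
--
```

```bash

python3 -m crank '[{"linear":[-0.1,0,-0.14],"delta_rot":[0,-4,0],"fingers":0},{"linear":[-0.1,0,-0.14],"delta_rot":[0,-4,0],"fingers":0},{"linear":[-0.1,0,-0.14],"delta_rot":[0,-4,0],"fingers":0},{"linear":[-0.1,0,-0.14],"delta_rot":[0,-4,0],"fingers":0},{"linear":[0.4,0,0.5],"delta_rot":[0,0,0],"fingers":0}]'
python3 - <<'E'
from h import *
g=np.radians
st()
plan([(arc(1.57,g(45)),g(45),3),(arc(1.42,g(45)),g(45),2)]+[(arc(1.42-.08*k,g(45-3*k)),g(45-3*k),1) for k in range(1,6)])
E
```

```text
time: 3.45
tool_pos: [607.5, -138.8, 194.8]
tcp_rot: [-0.011, 0.784, 2.793]
contact_force: [0.5, 0.7, -1.3]
grip_width: 0.2
t 3.45 tip loc [7.540e+01 1.000e-01 1.772e+02] tilt 45.1 jaw [ 0.01 -1.   -0.01] F loc [ 0.2  0.8 -1.3] w 0.2 q [-0.35  1.09  0.51  0.    2.33  1.56]
[0.23, -0.0, 0.42] [0.2, 0.0, -0.0]
[0.23, -0.0, 0.42] [0.2, 0.0, -0.0]
[0.23, 0.0, 0.42] [0.2, 0.0, -0.0]
--
[0.48, 0.0, 0.46] [-0.0, 0.0, -0.0]
[0.48, 0.0, 0.46] [-0.0, 0.0, -0.0]
--
[0.51, -0.0, 0.56] [-0.0, 3.0, 0.0]
--
[0.53, 0.0, 0.54] [-0.0, 3.0, 0.0]
--
[0.54, -0.0, 0.53] [-0.0, 3.0, 0.0]
--
[0.55, 0.0, 0.51] [0.0, 3.0, 0.0]
--
[0.56, -0.0, 0.5] [0.0, 3.0, -0.0]
--
```

```bash

python3 -m crank '[{"linear":[0.23,0,0.42],"delta_rot":[0,0,0],"fingers":0},{"linear":[0.23,0,0.42],"delta_rot":[0,0,0],"fingers":0},{"linear":[0.23,0,0.42],"delta_rot":[0,0,0],"fingers":0},{"linear":[0.48,0,0.46],"delta_rot":[0,0,0],"fingers":0},{"linear":[0.48,0,0.46],"delta_rot":[0,0,0],"fingers":0}]'
python3 - <<'E'
from h import *
g=np.radians
st()
plan([(arc(1.42-.08*k,g(45-3*k)),g(45-3*k),1) for k in range(1,11)])
E
```

```text
time: 3.95
tool_pos: [581.5, -129.4, 202.7]
tcp_rot: [-0.012, 0.793, 2.793]
contact_force: [2.3, -0.9, -1.4]
grip_width: 0.6
t 3.95 tip loc [ 47.9   0.  184.9] tilt 44.6 jaw [ 0.01 -1.   -0.01] F loc [ 2.5 -0.1 -1.4] w 0.6 q [-0.35  0.99  0.69  0.    2.24  1.56]
[0.75, 0.0, 0.23] [0.7, 2.6, -0.1]
--
[0.53, 0.0, 0.54] [-0.0, 3.0, -0.0]
--
[0.54, -0.0, 0.53] [-0.0, 3.0, -0.0]
--
[0.55, 0.0, 0.51] [0.0, 3.0, 0.0]
--
[0.56, -0.0, 0.5] [-0.0, 3.0, -0.0]
--
[0.57, 0.0, 0.48] [-0.0, 3.0, 0.0]
--
[0.58, -0.0, 0.46] [-0.0, 3.0, 0.0]
--
[0.59, 0.0, 0.44] [-0.0, 3.0, -0.0]
--
[0.59, 0.0, 0.43] [0.0, 3.0, 0.0]
--
[0.6, -0.0, 0.41] [0.0, 3.0, -0.0]
--
```

Contact force is about 3 N, as expected. Continuing along the arc.

```bash

python3 -m crank '[{"linear":[0.7,0,0.25],"delta_rot":[0,2.6,0],"fingers":0},{"linear":[0.53,0,0.54],"delta_rot":[0,3,0],"fingers":0},{"linear":[0.54,0,0.53],"delta_rot":[0,3,0],"fingers":0},{"linear":[0.55,0,0.51],"delta_rot":[0,3,0],"fingers":0},{"linear":[0.56,0,0.5],"delta_rot":[0,3,0],"fingers":0}]'
python3 - <<'E'
from h import *
g=np.radians
st()
plan([(arc(1.02-.08*k,g(30-2*k)),g(30-2*k),1) for k in range(1,6)])
T=capture("top");cv2.imwrite("pics/e.png",T["image"])
k,l,s,ce=cv2.connectedComponentsWithStats(red(T["image"]));print([ce[i].round(1).tolist() for i in range(1,k) if s[i,4]>5])
E
```

```text
time: 4.45
tool_pos: [547.2, -117.2, 195.4]
tcp_rot: [-0.016, 1.05, 2.788]
contact_force: [1.9, -0.1, -0.9]
grip_width: 0.4
t 4.45 tip loc [ 16.6  -0.2 173.7] tilt 29.9 jaw [ 0.01 -1.   -0.01] F loc [ 1.8  0.5 -0.9] w 0.4 q [-0.35  0.75  1.08  0.    1.83  1.56]
[0.66, -0.03, 0.4] [0.7, 1.9, 0.1]
--
[0.6, -0.0, 0.41] [-0.0, 2.0, -0.0]
--
[0.61, -0.0, 0.38] [0.0, 2.0, 0.0]
--
[0.62, -0.0, 0.35] [-0.0, 2.0, -0.0]
--
[0.63, 0.0, 0.32] [0.0, 2.0, -0.0]
--
[[374.4, 97.6], [320.6, 98.4], [347.3, 98.0], [519.3, 146.3]]
```

```bash

python3 -m crank '[{"linear":[0.66,0,0.4],"delta_rot":[0,2,0],"fingers":0},{"linear":[0.6,0,0.41],"delta_rot":[0,2,0],"fingers":0},{"linear":[0.61,0,0.38],"delta_rot":[0,2,0],"fingers":0},{"linear":[0.62,0,0.35],"delta_rot":[0,2,0],"fingers":0},{"linear":[0.63,0,0.32],"delta_rot":[0,2,0],"fingers":0}]'
python3 - <<'E'
from h import *
g=np.radians
st()
plan([(arc(.62-.05*k,g(20-1.5*k)),g(20-1.5*k),1) for k in range(1,6)])
W=capture("wrist");cv2.imwrite("pics/f.png",W["image"])
E
```

```text
time: 5.0
tool_pos: [518.7, -107.0, 175.4]
tcp_rot: [-0.024, 1.222, 2.779]
contact_force: [1.1, -0.4, -0.4]
grip_width: 0.5
t 5.0 tip loc [ -9.7  -0.3 151.9] tilt 20.0 jaw [ 0.01 -1.   -0.01] F loc [ 1.1 -0.  -0.4] w 0.5 q [-0.35  0.61  1.35  0.    1.53  1.56]
[0.39, -0.04, 0.2] [0.7, 1.5, 0.2]
--
[0.4, -0.0, 0.19] [-0.0, 1.5, -0.0]
--
[0.4, 0.0, 0.18] [0.0, 1.5, -0.0]
--
[0.4, -0.0, 0.17] [-0.0, 1.5, -0.0]
--
[0.41, 0.0, 0.16] [0.0, 1.5, 0.0]
--
```

View pics/f.png

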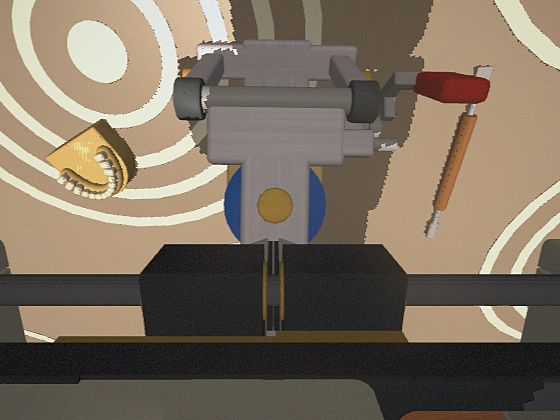

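The frame is following, with the screw at (275,205), centred, and the tab at (452,87). Now closing slowly.

```bash

python3 -m crank '[{"linear":[0.39,0,0.2],"delta_rot":[0,1.5,0],"fingers":0},{"linear":[0.4,0,0.19],"delta_rot":[0,1.5,0],"fingers":0},{"linear":[0.4,0,0.18],"delta_rot":[0,1.5,0],"fingers":0},{"linear":[0.4,0,0.17],"delta_rot":[0,1.5,0],"fingers":0},{"linear":[0.4,0,0.16],"delta_rot":[0,1.5,0],"fingers":0}]'
python3 -m crank '[{"linear":[0.4,0,0.15],"delta_rot":[0,1.5,0],"fingers":0},{"linear":[0.4,0,0.13],"delta_rot":[0,1.5,0],"fingers":0},{"linear":[0.4,0,0.11],"delta_rot":[0,1.5,0],"fingers":0},{"linear":[0.4,0,0.09],"delta_rot":[0,1.5,0],"fingers":0},{"linear":[0.4,0,0.07],"delta_rot":[0,1.5,0],"fingers":0}]'
python3 - <<'E'
from h import *
g=np.radians
st()
plan([(arc(.12-.03*k,g(5-k)),g(5-k),1) for k in range(1,6)])
E
```

```text
time: 5.55
tool_pos: [505.3, -102.1, 158.9]
tcp_rot: [-0.037, 1.351, 2.765]
contact_force: [0.7, 0.2, 0.8]
grip_width: 0.2
time: 6.05
tool_pos: [496.9, -99.0, 140.0]
tcp_rot: [-0.089, 1.481, 2.713]
contact_force: [-0.8, 0.2, -0.0]
grip_width: 0.6
t 6.05 tip loc [-26.7  -0.3 115.2] tilt 5.1 jaw [ 0.01 -1.   -0.01] F loc [-0.9 -0.1 -0. ] w 0.6 q [-0.35  0.47  1.66  0.01  1.1   1.55]
[0.3, -0.04, 0.13] [0.6, 1.1, 0.4]
--
[0.25, 0.0, 0.06] [0.0, 1.0, -0.0]
--
[0.25, 0.0, 0.06] [-0.0, 1.0, 0.0]
--
[0.25, -0.0, 0.05] [0.0, 1.0, 0.0]
--
[0.25, 0.0, 0.05] [-0.0, 1.0, 0.0]
--
```

```bash

python3 -m crank '[{"linear":[0.27,0,0.1],"delta_rot":[0,1,0],"fingers":0},{"linear":[0.25,0,0.06],"delta_rot":[0,1,0],"fingers":0},{"linear":[0.25,0,0.06],"delta_rot":[0,1,0],"fingers":0},{"linear":[0.25,0,0.05],"delta_rot":[0,1,0],"fingers":0},{"linear":[0.2,0,0],"delta_rot":[0,1,0],"fingers":0}]'
python3 - <<'E'
from h import *
st()
E
```

```text
time: 6.55
tool_pos: [493.6, -97.8, 129.8]
tcp_rot: [-1.451, 1.563, 1.351]
contact_force: [-12.7, 2.6, 39.6]
grip_width: 0.4
t 6.55 tip loc [-28.   -0.2 104.8] tilt 0.1 jaw [ 0.01 -1.   -0.01] F loc [-12.8  -1.9  39.6] w 0.4 q [-0.35  0.44  1.75  0.01  0.95  1.55]
```

The frame is closed: tip at z 104.8, with a firm 40 N stop. I'll ease off, lift clear, and move behind the lever.

```bash

python3 -m crank '[{"linear":[-0.1,0,0],"delta_rot":[0,0,0],"fingers":0},{"linear":[-0.1,0,0],"delta_rot":[0,0,0],"fingers":0},{"linear":[-0.1,0,0],"delta_rot":[0,0,0],"fingers":0},{"linear":[-1.5,0,0],"delta_rot":[0,0,0],"fingers":0},{"linear":[-3,0,0],"delta_rot":[0,0,0],"fingers":0}]'
python3 - <<'E'
from h import *
st()
plan([((40,-40,200),0,4),((115,-81,200),0,4)])
E
```

```text
time: 7.05
tool_pos: [492.2, -97.6, 173.8]
tcp_rot: [-0.776, 1.559, 2.026]
contact_force: [1.3, 0.1, 0.1]
grip_width: 0.7
t 7.05 tip loc [-29.5  -0.5 148.8] tilt 0.5 jaw [ 0.01 -1.   -0.01] F loc [1.1 0.6 0.1] w 0.7 q [-0.35  0.38  1.7   0.01  1.07  1.55]
[-1.3, 0.99, -1.71] [0.1, 0.1, 0.1]
[-1.3, 0.99, -1.72] [0.1, 0.1, 0.1]
[-1.29, 0.99, -1.72] [0.1, 0.1, 0.1]
[-1.29, 0.98, -1.73] [0.1, 0.1, 0.1]
--
[-0.0, 1.02, -1.88] [-0.0, 0.0, 0.0]
[-0.0, 1.03, -1.87] [-0.0, 0.0, 0.0]
[-0.0, 1.03, -1.87] [0.0, 0.0, 0.0]
[-0.0, 1.02, -1.88] [0.0, 0.0, 0.0]
--
```

```bash

python3 -m crank '[{"linear":[-1.3,1,-1.7],"delta_rot":[0,0,0],"fingers":0},{"linear":[-1.3,1,-1.7],"delta_rot":[0,0,0],"fingers":0},{"linear":[-1.3,1,-1.7],"delta_rot":[0,0,0],"fingers":0},{"linear":[-1.3,1,-1.7],"delta_rot":[0,0,0],"fingers":0},{"linear":[0,1,-1.9],"delta_rot":[0,0,0],"fingers":0}]'
python3 -m crank '[{"linear":[0,1,-1.9],"delta_rot":[0,0,0],"fingers":0},{"linear":[0,1,-1.9],"delta_rot":[0,0,0],"fingers":0},{"linear":[0,1,-1.9],"delta_rot":[0,0,0],"fingers":0},{"linear":[0,0,-0.1],"delta_rot":[0,0,0],"fingers":0},{"linear":[0,0,0],"delta_rot":[0,0,0],"fingers":0}]'
python3 - <<'E'
from h import *
st()
W=capture("wrist");S=capture("scene");T=capture("top")
for n,c in(("W",W),("S",S),("T",T)):
    k,l,s,ce=cv2.connectedComponentsWithStats(red(c["image"]))
    print(n,[(s[i].tolist(),ce[i].round(1).tolist()) for i in range(1,k) if s[i,4]>12])
    for l in((75.7,-76,133),(71,-76,117),(63,0,113),(-5,0,113),(28,-52,111)):
        q=np.linalg.inv(c["pose"])@np.append(w(l),1);u=c["mtx"]@q[:3];print(l,(u[:2]/u[2]).round(1),end=' ')
    print()
b=cv2.resize(T["image"][185:275,285:385],(400,360),interpolation=cv2.INTER_CUBIC)
i=cv2.resize(W["image"],(400,300));i=cv2.copyMakeBorder(i,0,60,0,0,0)
cv2.imwrite("pics/g.png",np.hstack([i,b]))
E
```

```text
time: 7.55
tool_pos: [560.1, -175.6, 228.4]
tcp_rot: [-1.593, 1.563, 1.209]
contact_force: [0.9, 1.0, 0.4]
grip_width: 0.7
time: 8.05
tool_pos: [603.3, -222.1, 225.4]
tcp_rot: [-1.074, 1.561, 1.727]
contact_force: [-0.7, 0.1, -0.2]
grip_width: 0.4
t 8.05 tip loc [117.6 -79.4 200.4] tilt 0.3 jaw [ 0.01 -1.   -0.01] F loc [-0.7 -0.2 -0.2] w 0.4 q [-0.48  0.58  1.2   0.01  1.36  1.43]
W [([404, 14, 15, 15, 171], [410.9, 20.6])]
(75.7, -76, 133) [269.4 272.8] (71, -76, 117) [269.7 268.9] (63, 0, 113) [175.5 274.5] (-5, 0, 113) [180.9 346.3] (28, -52, 111) [240.9 312.1] 
S [([312, 0, 35, 11, 181], [330.7, 4.2]), ([135, 75, 14, 8, 21], [141.4, 78.5]), ([224, 247, 6, 4, 13], [226.0, 248.3]), ([223, 303, 3, 32, 50], [224.3, 319.2]), ([343, 318, 8, 7, 30], [346.5, 321.0]), ([324, 339, 7, 7, 32], [326.8, 341.6]), ([303, 360, 7, 8, 37], [305.9, 363.8])]
(75.7, -76, 133) [228.9 249.7] (71, -76, 117) [228.7 252.1] (63, 0, 113) [252.7 241.2] (-5, 0, 113) [243.  224.9] (28, -52, 111) [230.9 239.5] 
T [([373, 95, 4, 6, 19], [374.4, 97.6]), ([319, 96, 4, 6, 19], [320.6, 98.4]), ([346, 96, 4, 5, 19], [347.4, 98.1])]
(75.7, -76, 133) [360.5 210.4] (71, -76, 117) [358.9 212.5] (63, 0, 113) [331.4 206.4] (-5, 0, 113) [323.6 229.9] (28, -52, 111) [345.3 224.7]
```

View pics/g.png

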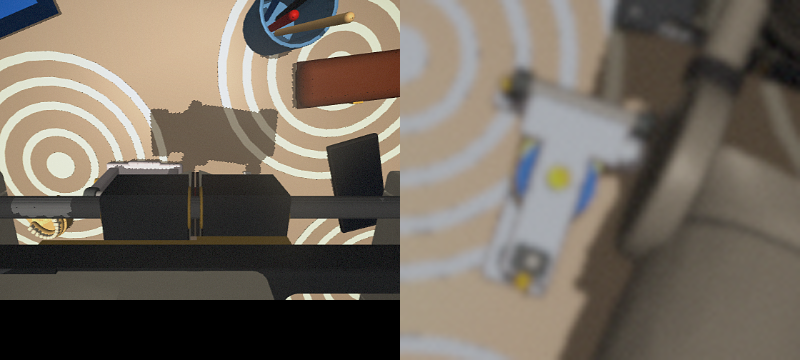

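The frame is closed flat. The screw is at top px (324.5,229.5) against a predicted (323.6,229.9), so the articulator hasn't shifted. Now down behind the tab and push forward.

```bash

python3 -m crank '[{"linear":[1.7,0,0],"delta_rot":[0,0,0],"fingers":0},{"linear":[1.7,0,0],"delta_rot":[0,0,0],"fingers":0},{"linear":[1.7,0,0],"delta_rot":[0,0,0],"fingers":0},{"linear":[1.7,0,0],"delta_rot":[0,0,0],"fingers":0},{"linear":[1.7,0,0.4],"delta_rot":[0,0,0],"fingers":0}]'
python3 -m crank '[{"linear":[0,0,0.5],"delta_rot":[0,0,0],"fingers":0},{"linear":[0,0,0.5],"delta_rot":[0,0,0],"fingers":0},{"linear":[0,0,0.5],"delta_rot":[0,0,0],"fingers":0},{"linear":[0,0,0.5],"delta_rot":[0,0,0],"fingers":0},{"linear":[0,0,0.5],"delta_rot":[0,0,0],"fingers":0}]'
python3 - <<'E'
from h import *
st()
plan([((48,-80,130),0,9)])
E
```

```text
time: 8.7
tool_pos: [599.7, -219.6, 141.2]
tcp_rot: [-1.299, 1.562, 1.503]
contact_force: [0.0, 0.0, 0.4]
grip_width: 0.6
time: 9.2
tool_pos: [576.1, -211.9, 142.4]
tcp_rot: [-1.389, 1.563, 1.413]
contact_force: [-0.2, 0.3, 0.7]
grip_width: 0.0
t 9.2 tip loc [ 88.6 -79.1 117.4] tilt 0.1 jaw [ 0.01 -1.   -0.01] F loc [-0.3  0.2  0.7] w 0.0 q [-0.48  0.6   1.41  0.01  1.13  1.43]
[-0.14, 0.0, 0.45] [0.1, 0.0, 0.0]
[-0.14, 0.0, 0.45] [0.1, 0.0, 0.0]
[-0.14, 0.0, 0.45] [0.1, 0.0, 0.0]
[-0.14, 0.0, 0.45] [0.1, 0.0, 0.0]
[-0.14, 0.0, 0.45] [0.1, 0.0, 0.0]
[-0.14, 0.01, 0.45] [0.1, 0.0, 0.0]
[-0.14, 0.01, 0.45] [0.1, 0.0, 0.0]
[-0.14, 0.01, 0.45] [0.1, 0.0, 0.0]
[-0.14, 0.01, 0.45] [0.1, 0.0, 0.0]
--
```

```bash

python3 -m crank '[{"linear":[-0.1,0,0.45],"delta_rot":[0,0,0],"fingers":0},{"linear":[-0.1,0,0.45],"delta_rot":[0,0,0],"fingers":0},{"linear":[-0.15,0,0.45],"delta_rot":[0,0,0],"fingers":0},{"linear":[-0.15,0,0.45],"delta_rot":[0,0,0],"fingers":0},{"linear":[-0.15,0,0.45],"delta_rot":[0,0,0],"fingers":0}]'
python3 -m crank '[{"linear":[-0.15,0,0.4],"delta_rot":[0,0,0],"fingers":0},{"linear":[-0.15,0,0.4],"delta_rot":[0,0,0],"fingers":0},{"linear":[-0.15,0,0.3],"delta_rot":[0,0,0],"fingers":0},{"linear":[-0.1,0,0.2],"delta_rot":[0,0,0],"fingers":0},{"linear":[0,0,0.2],"delta_rot":[0,0,0],"fingers":0}]'
python3 - <<'E'
from h import *
st()
E
```

```text
time: 9.7
tool_pos: [555.3, -204.7, 148.8]
tcp_rot: [-1.478, 1.563, 1.324]
contact_force: [3.3, -1.0, 3.5]
grip_width: 0.5
time: 10.2
tool_pos: [541.6, -199.8, 153.8]
tcp_rot: [-1.52, 1.563, 1.281]
contact_force: [6.8, -2.6, 2.1]
grip_width: 0.2
t 10.2 tip loc [ 52.  -79.6 128.8] tilt 0.0 jaw [ 0.01 -1.   -0.01] F loc [ 7.3 -0.1  2.1] w 0.2 q [-0.49  0.53  1.51  0.01  1.1   1.42]
```

```bash

python3 -m crank '[{"linear":[0,0,0.2],"delta_rot":[0,0,0],"fingers":0},{"linear":[0,0,0.1],"delta_rot":[0,0,0],"fingers":0},{"linear":[0,0,0.1],"delta_rot":[0,0,0],"fingers":0},{"linear":[0,0,0],"delta_rot":[0,0,0],"fingers":0},{"linear":[0,0,0],"delta_rot":[0,0,0],"fingers":0}]'
python3 - <<'E'
from h import *
st()
S=capture("scene");W=capture("wrist")
b=cv2.resize(S["image"][200:290,200:300],(400,360),interpolation=cv2.INTER_CUBIC)
i=cv2.copyMakeBorder(cv2.resize(W["image"],(400,300)),0,60,0,0,0)
cv2.imwrite("pics/i.png",np.hstack([i,b]))
E
```

```text
time: 10.7
tool_pos: [538.1, -199.0, 153.8]
tcp_rot: [-1.591, 1.563, 1.21]
contact_force: [6.4, -3.6, 1.5]
grip_width: -0.0
t 10.7 tip loc [ 48.5 -80.  128.8] tilt -0.0 jaw [ 0.01 -1.   -0.01] F loc [ 7.2 -1.2  1.5] w -0.0 q [-0.49  0.52  1.52  0.01  1.1   1.42]
```

View pics/i.png

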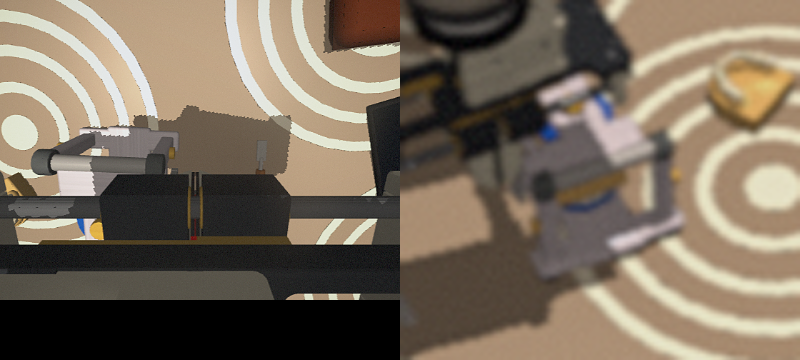

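The force holds at about 7 N while the tip advances, which suggests the lever is at its stop and the articulator is just starting to slide. I'll back off and look.

```bash

python3 -m crank '[{"linear":[0,0,-0.5],"delta_rot":[0,0,0],"fingers":0},{"linear":[0,0,-1],"delta_rot":[0,0,0],"fingers":0},{"linear":[0,0,-2],"delta_rot":[0,0,0],"fingers":0},{"linear":[-2,0,-3],"delta_rot":[0,0,0],"fingers":0},{"linear":[-4,0,-2],"delta_rot":[0,0,0],"fingers":0}]'
python3 -m crank '[{"linear":[-4,2,-1],"delta_rot":[0,0,0],"fingers":0},{"linear":[-3,3,0],"delta_rot":[0,0,0],"fingers":0},{"linear":[0,4,0],"delta_rot":[0,0,0],"fingers":0},{"linear":[0,4,0],"delta_rot":[0,0,0],"fingers":0},{"linear":[0,4,0],"delta_rot":[0,0,0],"fingers":0}]'
python3 - <<'E'
from h import *
st()
S=capture("scene");T=capture("top")
for n,c in(("S",S),("T",T)):
    k,l,s,ce=cv2.connectedComponentsWithStats(red(c["image"]))
    print(n,[(s[i].tolist(),ce[i].round(1).tolist()) for i in range(1,k) if s[i,4]>5 and 200<ce[i][1]<270])
    for l in((19.5,-76,151),(28,-76,138),(-5,0,113)):
        q=np.linalg.inv(c["pose"])@np.append(w(l),1);u=c["mtx"]@q[:3];print(l,(u[:2]/u[2]).round(1),end=' ')
b=cv2.resize(T["image"][185:275,285:385],(400,360),interpolation=cv2.INTER_CUBIC)
i=cv2.resize(S["image"][200:290,200:300],(400,360),interpolation=cv2.INTER_CUBIC)
cv2.imwrite("pics/j.png",np.hstack([i,b]))
E
```

```text
time: 11.3
tool_pos: [616.0, -226.3, 209.2]
tcp_rot: [-0.599, 1.554, 2.203]
contact_force: [0.5, -0.6, 0.6]
grip_width: 0.8
time: 11.8
tool_pos: [568.8, -391.9, 280.8]
tcp_rot: [-0.962, 1.559, 1.84]
contact_force: [0.3, -0.5, -0.1]
grip_width: 0.1
t 11.8 tip loc [ 143.4 -250.7  255.8] tilt 0.4 jaw [ 0.01 -1.   -0.01] F loc [ 0.4 -0.4 -0.1] w 0.1 q [-0.72  0.66  0.92  0.01  1.57  1.19]
S [([218, 231, 7, 11, 58], [221.1, 235.9])]
(19.5, -76, 151) [220.6 231.3] (28, -76, 138) [222.1 236.4] (-5, 0, 113) [243.  224.9] T [([353, 225, 6, 7, 34], [355.6, 228.0])]
(19.5, -76, 151) [355.1 229.8] (28, -76, 138) [355.3 227. ] (-5, 0, 113) [323.6 229.9]
```

View pics/j.png

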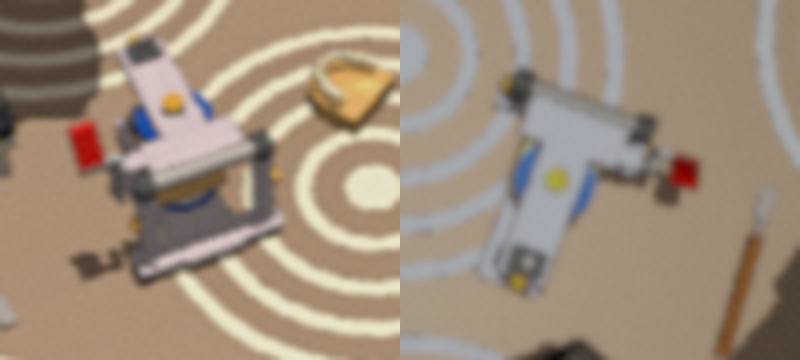

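The lever now appears upright: the tab centroid is at scene (221.1,235.9), where I predicted about (222,236.4) for upright. A quick numeric check of its angle and of any articulator shift.

```bash
python3 - <<'E'
from h import *
def gold(im,box):
    h=cv2.cvtColor(im,cv2.COLOR_BGR2HSV);m=((abs(h[...,0].astype(int)-27)<8)&(h[...,1]>150)&(h[...,2]>90)).astype(np.uint8)
    k,l,s,ce=cv2.connectedComponentsWithStats(m);return [(ce[i].round(1).tolist(),int(s[i,4])) for i in range(1,k) if s[i,4]>60]
for f in("g","j"): print(f,gold(cv2.imread(f"pics/{f}.png")[:,400:],0))
S=capture("scene");T=capture("top")
x,r=tri(S,(221.1,235.9),T,(355.6,228.0));print("tab",loc(x).round(1),r)
# tab extreme points in scene: topmost red = tab end; intersect with plane y=-76
a=A()[:,1]
for c,n in((S,"S"),(T,"T")):
    m=red(c["image"]);k,l,s,ce=cv2.connectedComponentsWithStats(m)
    i=[i for i in range(1,k) if s[i,4]>20 and 215<ce[i][1]<245 and 210<ce[i][0]<365][0]
    o,d=ray(c,*ce[i]);t=((w((0,-76,0))-o)@a)/(d@a);print(n,loc(o+t*d).round(1))
E
```

```text
g [([158.7, 177.6], 91), ([121.7, 280.8], 72)]
j [([157.2, 180.0], 98), ([117.7, 282.4], 88)]
tab [ 25.5 -77.7 138.5] [0.3, 0.3]
S [ 18.1 -76.  129.7]
T [ 24.7 -76.  147.5]
```

The two checks agree. The tab sits at local (25.5, 138.5), where upright predicts about (28, 137). The articulator slid only about 2 mm, so the lever had reached its stop. Handing in.

```bash
python3 - <<'E'
from h import *
from plant import workorder
st();print(workorder.close_job())
E
```

```text
t 12.0 tip loc [ 143.4 -250.3  255.3] tilt 0.4 jaw [ 0.01 -1.   -0.01] F loc [ 0.8  0.8 -0. ] w 0.2 q [-0.72  0.66  0.92  0.01  1.57  1.2 ]
the job is handed in; nothing more can be done
None
```

The articulator is closed and the lever pushed upright. I handed the job in at 12.0 s; `close_job` gave no verdict.

**What I did:** With closed fingertips I pushed the upper frame from behind along its arc, at 2–3 N and slower near the end, until the pin seated on its table. I then backed off, went behind the red tab and pushed the lock lever forward until it stopped.

**Last checks:**
- **Frame:** it stopped firmly with the fingertips 105 mm above the desk, where the closed top face should be. The force there was about 40 N, under the 80 N limit but more than was needed. Pictures afterwards show it lying level.
- **Lever:** the tab triangulated to x 25.5, z 138.5 mm in the articulator's frame, against about 28 and 137 expected for upright. That puts the angle within about 0.05 rad of upright. Coarse pixels limit this, and I did not see the hook over the stud directly. The push force levelled off at about 7 N while the articulator crept slightly, which fits the lever being at its stop.
- **Articulator:** it slid about 2 mm forward during the lever push and still stands flat.
- **Robot and bystanders:** the arm stands clear, with force readings at noise level. The neighbouring objects looked undisturbed in the pictures, but I did not measure them.

One single-view height estimate of the tab disagreed (130 mm from one camera, 148 from the other). It assumed a fixed sideways position for the tab, so I trusted the two-view result, whose rays met within 0.3 mm.

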